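# Free the jammed tube block of a dry-block heater

## Robot

A 7-joint arm with a two-finger parallel gripper is mounted at the origin on the work surface. World frame = base frame: x ahead of the robot, y to its left, z up, the work surface at z = 0. Lengths are in m, angles in degrees, forces in N, time in s.
With the tool pointing down it reaches from about 0.4 to 0.9 m from the base axis. Payload 5.6 kg.
Tool frame: the origin (TCP) lies between the finger pads; the fingertips stand 22 mm ahead of it and the grasp point (between the pads) lies 3 mm ahead of it; z points along the fingers, y is the line along which they close (so a half turn about z gives the same grasp; the last joint's range is limited). The gripper opens to 92 mm and grips with 3 to 60 N. Pads are 20 mm wide; open, the fingers measure 128 mm over their backs; the gripper's body (75 mm by 189 mm) begins 69 mm behind the grasp point.
Start: joints at [-2.464, 26.786, -0.665, 91.828, 0.344, 61.387, -3.226], TCP at [0.65, -0, 0.237] pointing down, gripper open.
Joint ranges: [-144.91, 144.91], [-17.63, 115.5], [-89.93, 88.59], [15.96, 139.68], [-74.01, 254.01], [8.47, 105.57], [-167.45, 167.45]. Speed limits (degrees/s): [147.25, 147.25, 180, 180, 180, 180, 180].

## Interface

Orientations are given as a 3x3 rotation matrix whose columns are the frame's x, y, z axes.
In Python, from bench import get_obs, read_camera, camera_model, sign_off, spot_in, cut_out, tip_of gives the robot as it stands.
- The arm moves only by the shell command python3 -m pendant 'ROWS' [FORCE]. ROWS is JSON, a list of rows, each a list of 5 numbers: the shift along the world's x, y, z as a fraction of full scale, then the turn about the world's z as a fraction of full scale, then the opening in per cent of the stroke, from 0 (shut) to 100 (fully open). In form: [[tx, ty, tz, spin, jaw], ...]. A call has 1 to 12 rows; each row is the pose to reach, as a shift and turn from the pose commanded when the call began; what a row does not reach only later rows make up. Full scale, the value 1, is 250 mm for a shift and 45 degrees for a turn. A row lasts 1/8 s, in which the tool goes at most 62.5 mm and 10.7 degrees, less where a joint would pass 70% of its speed; a pose out of reach is approached as far as the arm can. A call with a number of a shift or a turn outside -1 to 1 is refused whole. A call with a gripper value outside its range is refused whole. The fingers move at their own pace and stop on an object; FORCE is the grip in N (left out, the last holds). Time passes only in rows, so rows that repeat a pose let the fingers close. It gives the time, the measured TCP pose, the force, the opening and the grip force at its end, in the units of the state.
- get_obs(): the state, without advancing time (a new reading comes with each control period).
- read_camera(name): name is "scene" or "side" or "wrist"; returns the picture (384x512x3 uint8, red, green, blue); there is no depth.
- camera_model(name): a dict with "fx", "fy", "cx", "cy" (pixels), "R" (3x3) and "t" (3): a world point X has camera coordinates R X + t; the wrist camera has in their place "T_tool_cam" (4x4, takes a point from camera to tool coordinates, whose origin is the TCP and whose axes are the flange's). Camera axes: x right, y down, z forward; pixel columns grow to the right and rows downward; lengths in m; the calibration is good to about 2 mm. A picture is of the moment at which its call begins: read the wrist's pose just before it. camera_model takes no time and is no camera call.
- sign_off(): hands the job in; it is judged then, once.
Trained networks look in the newest picture that a camera, given by its name, has taken for a name from the list of things; names that differ only in an ending like _2 or _b are one class to them, and where a whole thing is asked for, a point or a joint stands for the part that bears it (a point fixed in the world has none). Each returns a list of dicts, best first, with "score" (0 to 1); they miss things now and then, are a little off and sometimes report something else, mostly with a low value. They report only what shows in the picture. A call takes as long as a camera call. They do not tell look-alikes from the thing itself.
- spot_in(camera, name): "pixel" ([column, row] in pixels, amid what is visible of it).
- cut_out(camera, name): "region" (384x512 bool, what is visible of it) and "pixel" ([column, row] in pixels, amid what is visible of it).
- tip_of(camera, name): "pixel" ([column, row] in pixels: a listed point, or the origin of a listed thing).
The state is a dict: "clock": time; "joint_positions": joint angles; "joint_vel": joint speeds; "joint_torque": joint torques, N m; "eef_pos": TCP position; "orientation": TCP orientation; "force": force on the tool from outside, world axes, zero at the start; "ft_torque": the same for the moment, N m; "opening": finger opening in m; "grip_force": force on a finger pad.
Only numpy, scipy, OpenCV 4.12 (cv2) and the standard library are available. Lean on these libraries where they do the work, as an engineer would, in place of code of your own. Each camera call takes 0.05 s, during which the arm holds its last target. There are 200 camera calls.

## Task

Empty the block heater: stand its two black-capped vials upright on the two empty marked places of the low shelf, so that the row there is complete, then take the metal tube block by its black grip lug and rock it side to side, a few degrees each way along its length, until it comes free of the heater. It is too tight to pull straight (the light heater would come up with it), and the heater must stay standing flat where it is; leave the other things alone. Finish still holding the block level and still in the gripper, just clear above the heater, a centimetre or two over its top.

Things in the scene. Friction and masses are not known exactly. Their poses are not given: they have to be found in the camera images.
- heater: White dry-block heater, loose on the bench, 1.1 kg, 130 x 190 x 60 mm (x, y, z); origin at the centre of its underside, on the bench. The block sits centred in the well in its top. A straight pull on the block lifts the heater; turned to and fro about the heater's x axis (one end up, then the other) while eased upwards, the block slips and hardly pulls the heater up
- rim (a point): Middle of the mouth of the heater's well, 60 mm above the heater's underside; axes as the heater. The open rectangular well is 44 mm (x) by 122 mm (y) and 25 mm deep (floor 35 mm above the heater's underside)
- pads (a point): Point midway between four small brass sprung pads in the well's long walls: 10 mm below the rim, pads 27 mm either side along y. They pinch the block's long faces with 14 to 22 N of friction in all, more than the heater weighs. They let go once the block has risen about 15 mm; risen 25 mm, it is clear of the rim
- block: Aluminium tube block, 0.3 to 0.5 kg, 38 x 104 x 50 mm (x, y, z), axes as the heater; origin at the centre of its underside. Gaps in the well: 9 mm at each end (y), 3 mm at each long face (x). In its top, 34 mm either side of its middle along y, are two holes 25 mm wide and 22 mm deep, in which the two black-capped vials stand. A black grip lug stands in the middle
- lug (a point): Middle of the black grip lug, 75 mm above the block's underside; axes as the block. The lug is 16 mm (x) by 30 mm (y) and rises 40 mm from the block's top (50 to 90 mm above its underside). Once the vials are out, it is best gripped across its 30 mm, fingers on its two y faces over the holes: the tilt about x is then held firmly
- vial_a: Loose black-capped glass vial with amber content, 22 mm in diameter, 70 mm tall, 30 g; origin at the centre of its underside. Starts upright in one hole of the block, its lower 22 mm inside it, 48 mm standing out. 8 mm free towards the lug
- vial_b: The second such vial, in the block's other hole
- shelf: White low shelf, fixed, 80 x 190 mm (x, y), its top 40 mm above the bench; origin on the bench under its centre. A row of four places, 40 mm apart, runs along its y axis through the middle: two hold white-capped vials, two are empty and marked
- spot_1: Empty place on the shelf's top, a flat white disc with a blue rim, 30 mm in diameter; origin at its centre on the shelf top, 40 mm above the bench. Either black-capped vial may stand here, centred to about 10 mm
- spot_2: The other empty marked place, the same
- stock_a: White-capped vial with violet content, 22 mm in diameter, 70 mm tall, already standing in the row on the shelf (any of its four places): leave it. Origin at the centre of its underside
- stock_b: The other white-capped vial standing in the row: leave it
- reagent: Amber bottle with a blue cap, 56 mm in diameter, 110 mm tall, standing on the bench: leave it. Origin at the centre of its underside
- petri: Red culture dish, 90 mm in diameter, 16 mm high, lying on the bench: leave it. Origin at the centre of its underside
Not all that is in view belongs to the job. Leave any red look-alike of the block alone.

How it is judged:
By the outcome, as a careful person would: the job done as asked, in the order asked, and still so for the second after the job is handed in, while the arm keeps its last pose, push and grip.
It also fails if it takes over 72 s, if anything falls off the work surface, if the arm or the gripper's body presses on something with over 40 N, if the wrist force passes 120 N, or if a joint passes its speed limit or range.

## Working session

There is one attempt and no reset: what is moved stays moved. The work goes in short steps, Python scripts to look and compute and a shell command to move; the robot and the scene stay as the last step left them, time stands still between calls to the robot, and variables do not carry over. Pictures are saved under pics/ and viewed, at most 10 in all, crops included, and the job is handed in when it is done.

```bash
mkdir -p pics; cat > h.py <<'E'
import numpy as np, cv2
from bench import *
def cam(n):
    m=camera_model(n)
    if 'T_tool_cam' in m:
        o=get_obs(); T=np.eye(4); T[:3,:3]=o['orientation']; T[:3,3]=o['eef_pos']
        W=np.linalg.inv(T@np.array(m['T_tool_cam'])); R,t=W[:3,:3],W[:3,3]
    else: R,t=np.array(m['R']),np.array(m['t'])
    return np.array([[m['fx'],0,m['cx']],[0,m['fy'],m['cy']],[0,0,1]])@np.c_[R,t]
def tri(ps,px):
    A=[]
    for P,(u,v) in zip(ps,px): A+=[u*P[2]-P[0],v*P[2]-P[1]]
    X=np.linalg.svd(np.array(A))[2][-1]; X=X[:3]/X[3]
    e=[np.round((P@np.r_[X,1])[:2]/(P@np.r_[X,1])[2]-p,1).tolist() for P,p in zip(ps,px)]
    return X,e
def onz(P,px,z):
    u,v=px; A=np.array([u*P[2]-P[0],v*P[2]-P[1]])
    return np.r_[np.linalg.solve(A[:,:2],-A[:,2]*z-A[:,3]),z]
def save(n,f,box=None,k=1):
    im=read_camera(n)[:,:,::-1]
    if box: im=im[box[1]:box[3],box[0]:box[2]]
    cv2.imwrite('pics/'+f,cv2.resize(im,None,fx=k,fy=k,interpolation=cv2.INTER_CUBIC))
E
python3 - <<'E'
from h import *
Ps={}
for n in ['scene','side','wrist']:
    Ps[n]=cam(n); im=read_camera(n); cv2.imwrite(f'pics/{n}0.png',im[:,:,::-1])
a=[cv2.imread(f'pics/{n}0.png') for n in ['scene','side']]
cv2.imwrite('pics/both.png',cv2.resize(np.vstack(a),(400,600)))
for nm in ['vial_a','spot_1','stock_a','lug','rim','block','heater','shelf','reagent','petri']:
    for n in Ps:
        print(nm,n,[(round(d['score'],2),np.round(d['pixel'],0).tolist()) for d in tip_of(n,nm)])
o=get_obs();print(o['clock'],np.round(o['eef_pos'],3),np.round(o['orientation'],3).tolist(),o['opening'],o['force'])
E
```

```text
vial_a scene [(0.59, [294.0, 220.0]), (0.48, [269.0, 214.0])]
vial_a side [(0.84, [238.0, 200.0]), (0.49, [216.0, 186.0])]
vial_a wrist [(0.93, [193.0, 28.0])]
spot_1 scene [(0.57, [168.0, 175.0]), (0.45, [179.0, 178.0])]
spot_1 side [(0.66, [343.0, 289.0]), (0.46, [361.0, 300.0]), (0.28, [343.0, 310.0])]
spot_1 wrist [(0.53, [175.0, 304.0]), (0.24, [178.0, 364.0])]
stock_a scene [(0.48, [153.0, 171.0]), (0.44, [192.0, 182.0]), (0.37, [278.0, 233.0]), (0.33, [194.0, 249.0])]
stock_a side [(0.76, [323.0, 276.0]), (0.71, [381.0, 315.0]), (0.64, [346.0, 312.0])]
stock_a wrist [(0.65, [179.0, 367.0]), (0.62, [177.0, 278.0])]
lug scene [(0.95, [261.0, 267.0]), (0.94, [300.0, 172.0]), (0.78, [286.0, 201.0])]
lug side [(0.85, [171.0, 225.0]), (0.83, [226.0, 176.0]), (0.58, [272.0, 161.0])]
lug wrist []
rim scene [(0.76, [281.0, 218.0])]
rim side [(0.68, [227.0, 197.0])]
rim wrist []
block scene [(0.92, [298.0, 198.0]), (0.8, [260.0, 286.0]), (0.73, [285.0, 224.0]), (0.2, [282.0, 219.0])]
block side [(0.73, [174.0, 257.0]), (0.66, [269.0, 188.0]), (0.57, [227.0, 208.0]), (0.27, [230.0, 223.0])]
block wrist [(0.59, [47.0, 20.0])]
heater scene [(0.6, [281.0, 234.0])]
heater side [(0.78, [231.0, 225.0]), (0.45, [229.0, 195.0])]
heater wrist [(0.59, [177.0, 363.0]), (0.56, [177.0, 275.0])]
shelf scene [(0.94, [171.0, 186.0]), (0.69, [282.0, 219.0])]
shelf side [(0.59, [345.0, 311.0]), (0.58, [135.0, 202.0])]
shelf wrist [(0.87, [185.0, 305.0])]
reagent scene [(0.61, [194.0, 252.0])]
reagent side [(0.64, [325.0, 224.0])]
reagent wrist [(0.67, [335.0, 159.0]), (0.45, [192.0, 29.0])]
petri scene [(0.92, [383.0, 234.0])]
petri side [(0.75, [135.0, 200.0])]
petri wrist []
1.65 [ 0.65  -0.     0.237] [[0.0, 1.0, 0.0], [1.0, -0.0, -0.0], [-0.0, 0.0, -1.0]] 0.09212635904197876 [ 0.45019193 -0.61405862  0.49656143]
```

View pics/scene0.png

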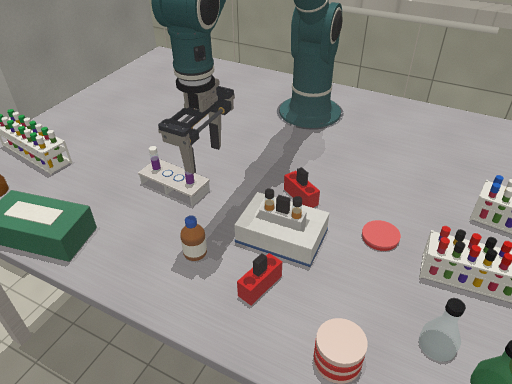

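View pics/side0.png

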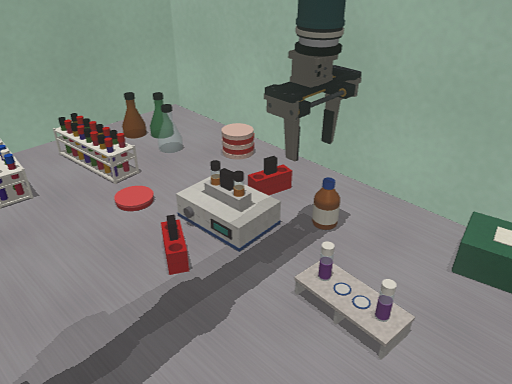

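Scene view: the heater with its metal block is at about (283,225), with black-capped vials at (269,200) and (297,208) and the lug at (284,204). The empty spots are at (168,173) and (179,178). In the side view, the block is at (228,190) and the spots at (343,289) and (361,301).

These could be mistaken for what I want:
- **Block and lug:** the red blocks at scene (260,275) and (301,187). I choose the grey one in the heater.
- **Vials:** the white-capped stock at (155,160) and (190,176), and the rack tubes at right (460,250). I choose the two in the grey block.

```bash
python3 - <<'E'
from h import *
S,D=cam('scene'),cam('side')
def T(n,a,b): X,e=tri([S,D],[a,b]); print(n,np.round(X,3),e)
T('v1',(294,220),(238,200));T('v2',(269,214),(216,186))
T('lug',(286,201),(226,176));T('rim',(281,218),(227,197));T('heater',(281,234),(231,225));T('blk',(285,224),(227,208))
T('spot_i',(168,175),(343,289));T('spot_j',(179,178),(361,300))
T('spot_i x',(168,175),(361,300));T('spot_j x',(179,178),(343,289))
T('st1',(153,171),(381,315));T('st2',(192,182),(323,276))
T('shelf',(171,186),(345,311));T('reag',(194,252),(325,224));T('petri',(383,234),(135,200))
T('redlug1',(261,267),(272,161));T('redlug2',(300,172),(171,225))
m=camera_model('wrist');print(np.round(m['T_tool_cam'],3),m['fx'])
save('scene','crop.png',(225,160,345,310),4)
E
```

```text
v1 [0.601 0.177 0.055] [[-10.5, 3.7], [-11.3, -3.8]]
v2 [0.592 0.161 0.084] [[10.4, -3.8], [12.0, 3.1]]
lug [0.591 0.172 0.114] [[-1.9, 0.7], [-2.1, -0.7]]
rim [0.593 0.166 0.061] [[-0.0, 0.0], [-0.0, -0.0]]
heater [ 0.587  0.159 -0.004] [[-2.5, 0.8], [-2.8, -0.8]]
blk [0.588 0.169 0.036] [[-2.2, 0.8], [-2.5, -0.7]]
spot_i [ 0.561 -0.175  0.048] [[4.5, 0.0], [7.4, -0.3]]
spot_j [ 0.554 -0.182  0.032] [[-6.5, -0.2], [-10.5, 0.2]]
spot_i x [ 0.558 -0.196  0.039] [[-0.8, -0.0], [-1.4, 0.1]]
spot_j x [ 0.557 -0.16   0.04 ] [[-1.0, 0.0], [-1.6, 0.0]]
st1 [ 0.559 -0.24   0.038] [[1.3, 0.1], [2.4, -0.2]]
st2 [ 0.557 -0.117  0.042] [[-1.1, 0.1], [-1.7, -0.1]]
shelf [ 0.556 -0.181  0.004] [[2.5, 0.0], [4.1, -0.1]]
reag [ 0.734  0.005 -0.   ] [[-0.5, 0.0], [-0.5, -0.0]]
petri [0.486 0.384 0.007] [[-2.6, 1.7], [-2.7, -1.5]]
redlug1 [0.762 0.196 0.076] [[-1.7, 0.4], [-1.4, -0.3]]
redlug2 [0.432 0.145 0.081] [[-0.1, 0.1], [-0.2, -0.1]]
[[ 0.    -0.96  -0.278  0.079]
 [ 1.     0.001 -0.001  0.   ]
 [ 0.001 -0.278  0.96  -0.149]
 [ 0.     0.     0.     1.   ]] 342.73702887248186
```

View pics/crop.png

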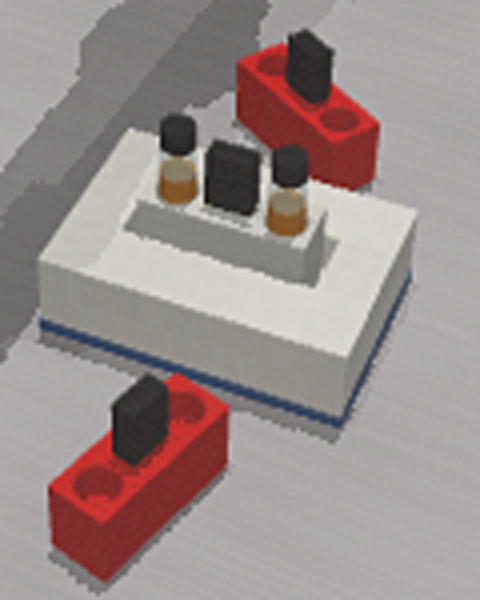

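View pics/wrist0.png

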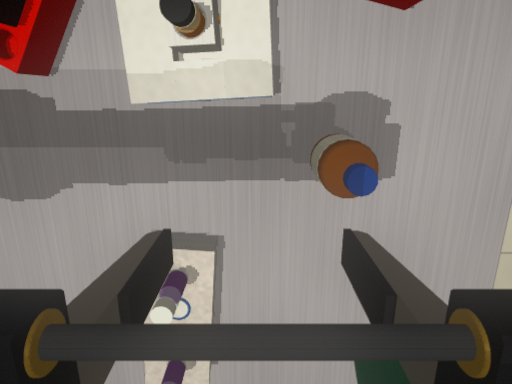

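The close crop confirms it: the grey block with two black-capped amber vials sits in the white heater, and both red blocks are empty look-alikes. In the wrist view the heater is at the top (195,50) and the shelf at the bottom left (180,310). The shelf row fits 40 mm spacing at z ≈ 0.04 m. Next I measure the vials with the wrist camera from two places.

```bash
python3 -m pendant '[[-0.24,0.12,0,0,100],[-0.24,0.2,0,0,100],[-0.24,0.2,0,0,100],[-0.24,0.2,0,0,100]]'
cat > look.py <<'E'
from h import *
import json,sys
P=cam('wrist'); im=read_camera('wrist'); cv2.imwrite(f'pics/{sys.argv[1]}.png',im[:,:,::-1])
r={'P':P.tolist()}
for nm in sys.argv[2:]:
    r[nm]=[(round(d['score'],2),np.round(d['pixel'],1).tolist()) for d in tip_of('wrist',nm)]
    print(nm,r[nm])
json.dump(r,open(sys.argv[1]+'.json','w'))
E
python3 look.py w1 vial_a lug rim heater block
python3 -m pendant '[[0,0.2,0,0,100],[0,0.24,0,0,100],[0,0.24,0,0,100],[0,0.24,0,0,100]]'
python3 look.py w2 vial_a lug rim heater block
```

```text
clock: 2.2
eef_pos: [0.5908, 0.0488, 0.2369]
orientation: [[0.001, 1.0, 0.001], [1.0, -0.001, -0.001], [-0.001, 0.001, -1.0]]
force: [-0.3, 0.5, 0.4]
opening: 0.0921
grip_force: 0.0
vial_a [(0.77, [259.4, 89.2])]
lug [(0.89, [259.2, 33.3]), (0.68, [454.0, 16.1]), (0.64, [73.4, 67.8])]
rim [(0.39, [225.4, 369.8])]
heater []
block [(0.89, [109.8, 71.5]), (0.82, [412.3, 28.9]), (0.73, [261.3, 49.6])]
clock: 3.0
eef_pos: [0.5902, 0.1082, 0.2365]
orientation: [[0.002, 1.0, -0.0], [1.0, -0.002, -0.001], [-0.001, -0.0, -1.0]]
force: [-0.3, -0.5, 0.4]
opening: 0.0917
grip_force: 0.0
vial_a [(0.79, [261.0, 74.2]), (0.78, [260.6, 153.9]), (0.62, [259.8, 112.1])]
lug [(0.72, [440.2, 92.2]), (0.62, [259.5, 116.7])]
rim []
heater []
block [(0.86, [408.1, 87.7]), (0.71, [118.2, 128.4]), (0.65, [260.3, 115.3])]
```

```bash
python3 -c "
import cv2,numpy as np
cv2.imwrite('pics/w12.png',cv2.resize(np.hstack([cv2.imread('pics/w1.png')[:,100:400],cv2.imread('pics/w2.png')[:,100:400]]),None,fx=1.3,fy=1.3))"
```

```text
(no output)
```

View pics/w12.png

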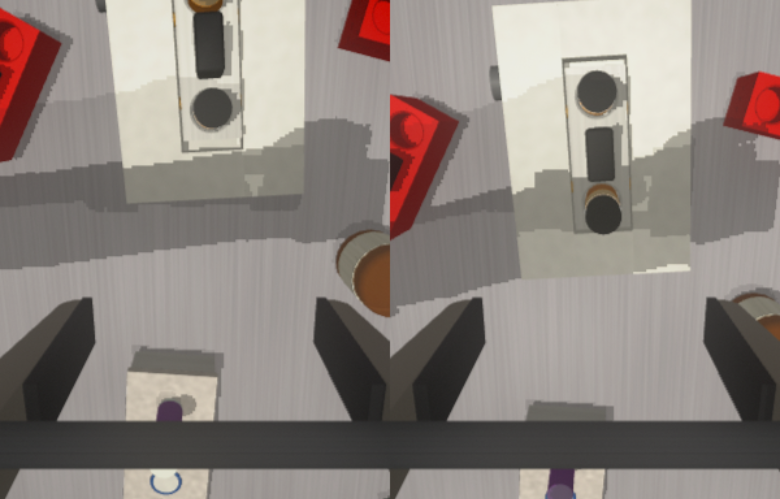

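In the two wrist views, the near cap (−y vial) is at w1 (263,83) and w2 (264,165), the far cap at w2 (259,70), and the lug top at w1 (261,34) and w2 (261,119). The heater's yaw is about +2.8°.

```bash
python3 - <<'E'
from h import *
import json
P1,P2=[np.array(json.load(open(f'w{i}.json'))['P']) for i in (1,2)]
print('nearcap',tri([P1,P2],[(263.1,83.1),(263.8,164.6)]))
print('lugtop',tri([P1,P2],[(260.8,34),(261.5,119)]))
print('near@.133',onz(P1,(263.1,83.1),.133),onz(P2,(263.8,164.6),.133))
print('far@.133',onz(P2,(259.2,70),.133)); print('lug@.125',onz(P1,(260.8,34),.125),onz(P2,(261.5,119),.125))
S,D=cam('scene'),cam('side')
# caps in scene / side
print('far cap',tri([S,D],[(297,201),(215.5,166)]),'near cap',tri([S,D],[(269.5,194),(238.5,176)]))
print('spot@.04',[onz(P1,((166-0)/1.3+100,482/1.3),.04)])
E
```

```text
nearcap (array([0.59568101, 0.13564525, 0.12710032]), [[0.1, -0.0], [-0.1, 0.0]])
lugtop (array([0.59399484, 0.16925543, 0.11882975]), [[0.0, -0.0], [-0.0, 0.0]])
near@.133 [0.5955273  0.13546967 0.133     ] [0.59561582 0.13682914 0.133     ]
far@.133 [0.5921579  0.20349833 0.133     ]
lug@.125 [0.59392253 0.16830018 0.125     ] [0.59392338 0.16967648 0.125     ]
far cap (array([0.5906696 , 0.20055498, 0.12577528]), [[-1.0, 0.4], [-1.1, -0.4]]) near cap (array([0.59600175, 0.13469989, 0.12556901]), [[-0.8, 0.3], [-0.9, -0.3]])
spot@.04 [array([ 0.55489894, -0.20002826,  0.04      ])]
```

```bash
python3 -m pendant '[[0.022,0.112,-0.1,0,100],[0.022,0.112,-0.25,0,100],[0.022,0.112,-0.4,0,100],[0.022,0.112,-0.48,0,100],[0.022,0.112,-0.48,0,100],[0.022,0.112,-0.48,0,10],[0.022,0.112,-0.48,0,10],[0.022,0.112,-0.48,0,10],[0.022,0.112,-0.48,0,10],[0.022,0.112,-0.48,0,10],[0.022,0.112,-0.48,0,10]]' 15
```

```text
clock: 4.68
eef_pos: [0.5955, 0.138, 0.1166]
orientation: [[0.0, 1.0, 0.0], [1.0, -0.0, -0.0], [-0.0, 0.0, -1.0]]
force: [-0.9, 0.2, 0.5]
opening: 0.0336
grip_force: 0.0
```

```bash
python3 -m pendant '[[0,0,0,0,10],[0,0,0,0,10],[0,0,0,0,10],[0,0,0,0,10],[0,0,0.04,0,10],[0,0,0.12,0,10],[0,0,0.24,0,10],[0,0,0.36,0,10],[0,0,0.4,0,10]]'
```

```text
clock: 5.8
eef_pos: [0.5966, 0.1383, 0.2192]
orientation: [[0.0, 1.0, 0.004], [1.0, -0.0, 0.001], [0.001, 0.004, -1.0]]
force: [0.3, 0.6, -0.2]
opening: 0.0218
grip_force: 15.0
```

```bash
python3 -m pendant '[[-0.05,-0.15,0,0,10],[-0.1,-0.35,0,0,10],[-0.158,-0.6,0,0,10],[-0.158,-0.8,0,0,10],[-0.158,-0.9,0,0,10]]'
python3 -m pendant '[[0,-0.2,0,0,10],[0,-0.36,-0.05,0,10],[0,-0.44,-0.15,0,10],[0,-0.44,-0.28,0,10],[0,-0.44,-0.38,0,10],[0,-0.44,-0.4,0,10],[0,-0.44,-0.4,0,10]]'
python3 - <<'E'
from h import *
o=get_obs();p=o['eef_pos'];S,D=cam('scene'),cam('side')
X=np.r_[p[0],p[1],.04,1];print(p)
for n,P in(('scene',S),('side',D)): q=P@X;print(n,q[:2]/q[2])
a=read_camera('scene')[140:220,120:220];b=read_camera('side')[250:350,290:415]
cv2.imwrite('pics/c1.png',np.hstack([cv2.resize(a,(400,320)),cv2.resize(b,(400,320))])[:,:,::-1])
for n in('scene','side'):
    print([(round(d['score'],2),np.round(d['pixel']).tolist()) for d in tip_of(n,'spot_1')],[(round(d['score'],2),np.round(d['pixel']).tolist()) for d in tip_of(n,'vial_a')])
E
```

```text
clock: 6.42
eef_pos: [0.555, -0.0908, 0.2162]
orientation: [[0.004, 1.0, -0.001], [1.0, -0.004, -0.001], [-0.001, -0.001, -1.0]]
force: [-0.6, -0.3, 0.1]
opening: 0.0215
grip_force: 15.0
clock: 7.3
eef_pos: [0.556, -0.197, 0.1166]
orientation: [[-0.0, 1.0, -0.0], [1.0, 0.0, 0.0], [0.0, -0.0, -1.0]]
force: [-0.8, 0.2, -0.8]
opening: 0.0218
grip_force: 15.0
[ 0.55604187 -0.19696637  0.11664778]
scene [167.23519069 174.27927978]
side [359.617428   300.76426293]
[(0.59, [178.0, 174.0]), (0.39, [166.0, 174.0])] [(0.61, [167.0, 168.0]), (0.61, [295.0, 224.0])]
[(0.71, [342.0, 291.0]), (0.57, [360.0, 300.0])] [(0.67, [363.0, 290.0]), (0.56, [217.0, 188.0]), (0.24, [343.0, 289.0])]
```

View pics/c1.png

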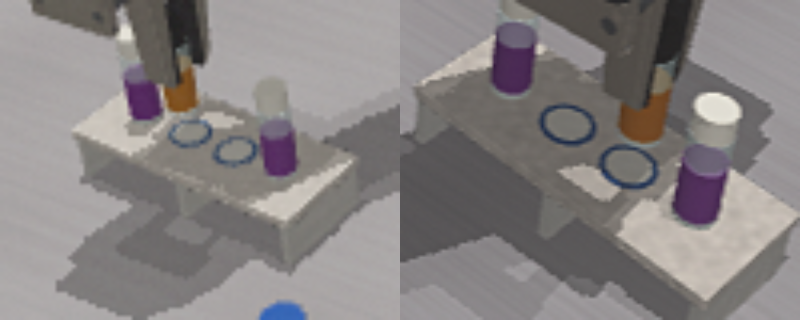

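The vial hovers over the far ring: its predicted foot is at (167,174) in scene and (360,301) in side, and the ring centres are at (167.5,173) and (361,302). I set it down.

```bash
python3 -m pendant '[[0,0,-0.04,0,10],[0,0,-0.075,0,10],[0,0,-0.09,0,10],[0,0,-0.092,0,10],[0,0,-0.092,0,10],[0,0,-0.092,0,40],[0,0,-0.092,0,60],[0,0,-0.092,0,60],[0,0,-0.04,0,60],[0,0,0.1,0,60],[0,0,0.3,0,60],[0,0,0.42,0,60]]'
python3 -m pendant '[[0.03,0.2,0.06,0,70],[0.1,0.45,0.06,0,70],[0.146,0.7,0.06,0,70],[0.146,0.9,0.06,0,70],[0.146,1,0.06,0,70],[0.146,1,0.06,0,70]]'
```

```text
clock: 9.1
eef_pos: [0.5569, -0.1974, 0.2252]
orientation: [[0.0, 1.0, 0.004], [1.0, -0.0, -0.001], [-0.001, 0.004, -1.0]]
force: [0.5, 0.0, 0.5]
opening: 0.0551
grip_force: 0.0
clock: 9.85
eef_pos: [0.5924, 0.0555, 0.2374]
orientation: [[-0.004, 1.0, 0.001], [1.0, 0.004, 0.001], [0.001, 0.001, -1.0]]
force: [-0.6, -0.8, 0.5]
opening: 0.0641
grip_force: 0.0
```

```bash
python3 -m pendant '[[0,0.2,0,0,70],[0,0.42,0,0,70],[0,0.56,-0.1,0,70],[0,0.6,-0.22,0,70],[0,0.6,-0.36,0,70],[0,0.6,-0.46,0,70],[0,0.6,-0.482,0,70],[0,0.6,-0.482,0,40],[0,0.6,-0.482,0,10],[0,0.6,-0.482,0,10],[0,0.6,-0.482,0,10],[0,0.6,-0.482,0,10]]' 15
python3 -m pendant '[[0,0,0,0,10],[0,0,0,0,10],[0,0,0,0,10],[0,0,0,0,10],[0,0,0.04,0,10],[0,0,0.12,0,10],[0,0,0.24,0,10],[0,0,0.36,0,10],[0,0,0.4,0,10]]'
```

```text
clock: 11.35
eef_pos: [0.5927, 0.2031, 0.1165]
orientation: [[-0.0, 1.0, 0.001], [1.0, 0.0, 0.0], [0.0, 0.001, -1.0]]
force: [-1.1, 0.9, 0.9]
opening: 0.0218
grip_force: 15.0
clock: 12.48
eef_pos: [0.5937, 0.2034, 0.2192]
orientation: [[0.0, 1.0, 0.004], [1.0, -0.0, 0.002], [0.002, 0.004, -1.0]]
force: [-1.1, 0.7, 0.8]
opening: 0.0219
grip_force: 15.0
```

```bash
python3 -m pendant '[[-0.05,-0.15,0,0,10],[-0.1,-0.35,0,0,10],[-0.146,-0.6,0,0,10],[-0.146,-0.8,0,0,10],[-0.146,-0.9,0,0,10]]'
python3 -m pendant '[[0,-0.2,0,0,10],[0,-0.4,0,0,10],[0,-0.52,-0.06,0,10],[0,-0.542,-0.18,0,10],[0,-0.542,-0.3,0,10],[0,-0.542,-0.4,0,10],[0,-0.542,-0.4,0,10]]'
python3 - <<'E'
from h import *
o=get_obs();p=o['eef_pos'];S,D=cam('scene'),cam('side')
X=np.r_[p[0],p[1],.04,1];print(p)
for n,P in(('scene',S),('side',D)): q=P@X;print(n,q[:2]/q[2],'want',(178.8,177.8) if n=='scene' else (342,288.4))
E
```

```text
clock: 13.1
eef_pos: [0.5553, -0.0258, 0.216]
orientation: [[0.004, 1.0, -0.001], [1.0, -0.004, -0.001], [-0.001, -0.001, -1.0]]
force: [0.2, -0.4, -0.2]
opening: 0.0212
grip_force: 15.0
clock: 13.98
eef_pos: [0.5542, -0.1571, 0.1141]
orientation: [[0.0, 1.0, -0.005], [1.0, -0.0, 0.001], [0.001, -0.005, -1.0]]
force: [0.5, 1.0, 0.3]
opening: 0.0217
grip_force: 15.0
[ 0.55423092 -0.157142    0.11406181]
scene [179.45187745 177.94659614] want (178.8, 177.8)
side [338.96420681 289.06517057] want (342, 288.4)
```

```bash
python3 -m pendant '[[0.004,-0.004,-0.04,0,10],[0.004,-0.004,-0.075,0,10],[0.004,-0.004,-0.09,0,10],[0.004,-0.004,-0.092,0,10],[0.004,-0.004,-0.092,0,10],[0.004,-0.004,-0.092,0,40],[0.004,-0.004,-0.092,0,60],[0.004,-0.004,-0.092,0,60],[0.004,0,-0.04,0,60],[0.004,0,0.1,0,60],[0.004,0,0.3,0,60],[0.004,0,0.42,0,60]]'
python3 -m pendant '[[0.03,0.2,0.06,0,70],[0.1,0.45,0.06,0,70],[0.146,0.7,0.06,0,70],[0.146,0.9,0.06,0,70],[0.146,0.94,0.06,0,70],[0.146,0.94,0.06,0,70]]'
python3 look.py w3 lug block
python3 - <<'E'
import cv2,numpy as np
from h import *
a=read_camera('scene')[140:220,120:220];b=read_camera('side')[250:350,290:415];c=cv2.imread('pics/w3.png')[:225,130:412]
cv2.imwrite('pics/c2.png',np.vstack([np.hstack([cv2.resize(a,(376,290)),cv2.resize(b,(376,290))])[:,:,::-1],cv2.resize(c,(752,600))[:300]]))
E
```

```text
clock: 15.48
eef_pos: [0.5579, -0.1577, 0.2246]
orientation: [[0.0, 1.0, 0.004], [1.0, -0.0, -0.001], [-0.001, 0.004, -1.0]]
force: [1.4, 0.1, -0.7]
opening: 0.0549
grip_force: 0.0
clock: 16.23
eef_pos: [0.5935, 0.0776, 0.2367]
orientation: [[-0.001, 1.0, 0.001], [1.0, 0.001, -0.0], [-0.0, 0.001, -1.0]]
force: [-0.3, -0.8, -0.5]
opening: 0.0641
grip_force: 0.0
lug [(0.77, [442.6, 54.7]), (0.76, [256.5, 79.0]), (0.57, [76.4, 100.4]), (0.18, [255.8, 82.3])]
block [(0.92, [108.9, 99.0]), (0.79, [408.7, 54.8]), (0.63, [257.7, 81.9])]
```

View pics/c2.png

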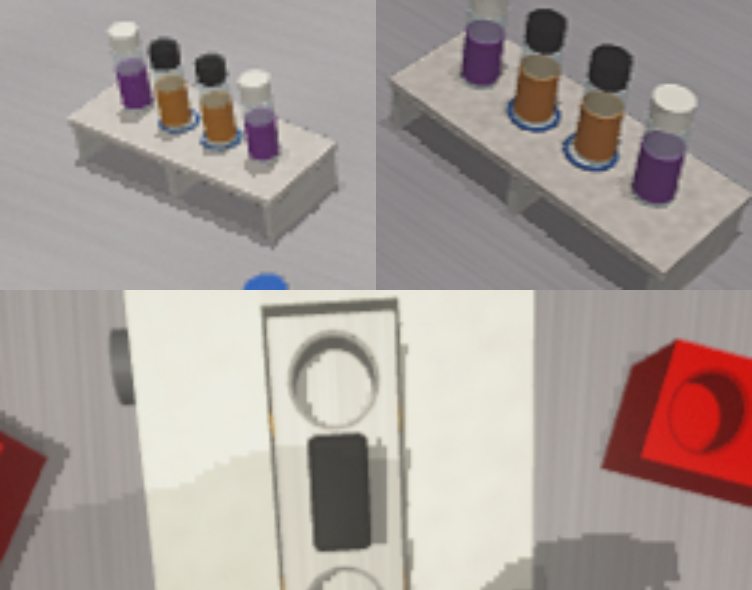

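All four vials stand upright in the row, each black-capped one on its ring. The holes are empty and the lug is at w3 (257,75). The moves can't tilt the tool, so I'll grip the lug across x, letting the block pivot about the pad axis (the heater's x), and rock it with y shifts while easing it up.

```bash
python3 - <<'E'
from h import *
import json
P=np.array(json.load(open('w3.json'))['P']);print(onz(P,(257.5,75.4),.125), get_obs()['eef_pos'])
E
python3 -m pendant '[[0,0.15,0,0.062,70],[0.002,0.32,0,0.062,70],[0.002,0.365,-0.1,0.062,70],[0.002,0.365,-0.25,0.062,70],[0.002,0.365,-0.4,0.062,70],[0.002,0.365,-0.46,0.062,70],[0.002,0.365,-0.475,0.062,70],[0.002,0.365,-0.475,0.062,70]]'
```

```text
[0.59407352 0.16977629 0.125     ] [0.59367734 0.07544291 0.2362411 ]
clock: 17.48
eef_pos: [0.5948, 0.1687, 0.1184]
orientation: [[-0.048, 0.999, 0.002], [0.999, 0.048, 0.001], [0.0, 0.002, -1.0]]
force: [-0.0, 0.2, 0.1]
opening: 0.0641
grip_force: 0.0
```

```bash
python3 -m pendant '[[0,0,0,0,40],[0,0,0,0,10],[0,0,0,0,8],[0,0,0,0,8],[0,0,0,0,8],[0,0,0,0,8],[0,0,0,0,8]]' 15
python3 -m pendant '[[0,0.006,0.002,0,8],[0,0.012,0.004,0,8],[0,0.012,0.004,0,8]]'
python3 -c "
from h import *
o=get_obs();print(o['force'],o['ft_torque'],o['eef_pos'])
for n in('scene','side'):
    im=read_camera(n);cv2.imwrite('pics/%s_r0.png'%n,im[:,:,::-1])"
```

```text
clock: 18.35
eef_pos: [0.5938, 0.1687, 0.1173]
orientation: [[-0.049, 0.999, -0.0], [0.999, 0.049, -0.0], [-0.0, -0.0, -1.0]]
force: [-0.9, 0.1, 0.4]
opening: 0.016
grip_force: 15.0
clock: 18.73
eef_pos: [0.5937, 0.1694, 0.1174]
orientation: [[-0.047, 0.999, -0.002], [0.999, 0.047, -0.003], [-0.003, -0.002, -1.0]]
force: [-1.3, -4.7, -3.6]
opening: 0.0159
grip_force: 15.0
[-1.27659008 -4.7349366  -3.57263771] [-0.93208373 -0.07530604  0.08037023] [0.59373936 0.16941974 0.11742866]
```

```bash
python3 -m pendant '[[0,0.008,0,0,8],[0,0.016,0,0,8],[0,0.016,0,0,8]]'
python3 -c "
from h import *
o=get_obs();print(o['ft_torque'])
for n in('scene','side'):
    im=read_camera(n);cv2.imwrite('pics/%s_r1.png'%n,im[:,:,::-1])
"
python3 -m pendant '[[0,-0.014,0,0,8],[0,-0.028,0,0,8],[0,-0.042,0,0,8],[0,-0.056,0,0,8],[0,-0.056,0,0,8]]'
python3 - <<'E'
from h import *
o=get_obs();print(o['ft_torque'])
for n in('scene','side'):
    im=read_camera(n);cv2.imwrite('pics/%s_r2.png'%n,im[:,:,::-1])
a=[cv2.resize(cv2.imread(f'pics/side_r{i}.png')[140:260,165:295],(390,360),interpolation=cv2.INTER_CUBIC) for i in(1,2)]
cv2.imwrite('pics/c3.png',np.hstack(a))
E
```

```text
clock: 19.2
eef_pos: [0.5939, 0.1725, 0.1176]
orientation: [[-0.047, 0.999, -0.002], [0.999, 0.047, -0.004], [-0.004, -0.002, -1.0]]
force: [0.5, -6.7, -1.5]
opening: 0.0158
grip_force: 15.0
[-1.62064321 -0.03699364 -0.09337141]
clock: 19.92
eef_pos: [0.5935, 0.1611, 0.1178]
orientation: [[-0.048, 0.999, -0.001], [0.999, 0.048, -0.001], [-0.001, -0.001, -1.0]]
force: [-0.3, 2.5, -10.6]
opening: 0.0157
grip_force: 15.0
[0.64412989 0.00343709 0.02159681]
```

View pics/c3.png

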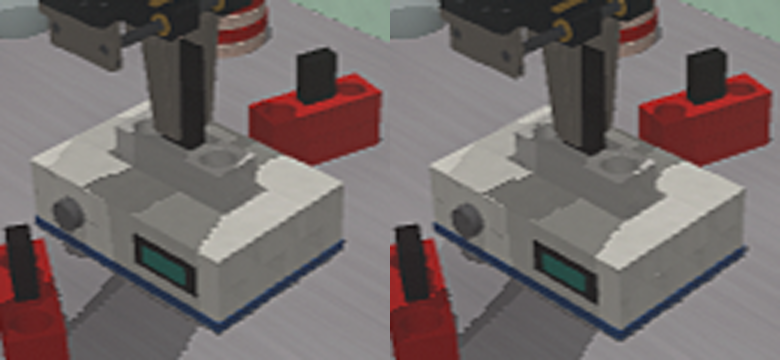

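The heater seems to have slid in y with the push. I'll quantify that by matching the heater's front face (display and knob) across the pictures.

```bash
cat > track.py <<'E'
from h import *
def match(f,box=(180,200,245,245)):
    x0,y0,x1,y1=box
    t=cv2.imread('pics/side0.png')[y0:y1,x0:x1].astype(np.float32); im=cv2.imread(f).astype(np.float32)
    t=cv2.resize(t,None,fx=4,fy=4,interpolation=cv2.INTER_CUBIC); s=cv2.resize(im[y0-12:y1+12,x0-12:x1+12],None,fx=4,fy=4,interpolation=cv2.INTER_CUBIC)
    r=cv2.matchTemplate(s,t,cv2.TM_CCOEFF_NORMED);_,v,_,l=cv2.minMaxLoc(r); return (l[0]/4-12,l[1]/4-12,round(v,3))
def pxmm(p=(.53,.16,.03)):
    D=cam('side');f=lambda q:(D@np.r_[q,1])[:2]/(D@np.r_[q,1])[2]; p=np.array(p)
    return np.array([f(p+np.eye(3)[i]*.001)-f(p) for i in range(3)]).T
E
python3 - <<'E'
from track import *
print(np.round(pxmm(),2))
for i in(0,1,2): print(match(f'pics/side_r{i}.png'))
E
```

```text
[[ 0.37 -0.31 -0.03]
 [-0.2  -0.2  -0.39]]
(-0.25, 0.0, 0.745)
(-0.75, -0.5, 0.737)
(2.0, 1.5, 0.72)
```

The heater slid about 7 mm toward −y, because the 10 N upward pull had unloaded it. I'll regrip higher on the lug for more lever, keep the upward pull low, and rock briskly so the heater's inertia and bench friction hold it.

```bash
python3 -m pendant '[[0,0,-0.004,0,30],[0,0,0.018,0,30],[0,0,0.018,0,8],[0,0,0.018,0,8],[0,0,0.018,0,8],[0,0,0.018,0,8]]' 15
python3 -m pendant '[[0,0.02,0.004,0,8],[0,0.05,0.006,0,8],[0,-0.01,0.007,0,8],[0,0.05,0.008,0,8],[0,-0.01,0.009,0,8],[0,0.05,0.01,0,8],[0,-0.01,0.011,0,8],[0,0.05,0.012,0,8],[0,-0.01,0.013,0,8],[0,0.05,0.014,0,8],[0,0.02,0.014,0,8],[0,0.02,0.014,0,8]]'
python3 - <<'E'
from track import *
im=read_camera('side');cv2.imwrite('pics/side_r3.png',im[:,:,::-1]);print(match('pics/side_r3.png'))
E
```

```text
clock: 20.78
eef_pos: [0.5942, 0.1616, 0.1237]
orientation: [[-0.049, 0.999, 0.001], [0.999, 0.049, -0.0], [-0.0, 0.001, -1.0]]
force: [-1.9, -1.4, 6.1]
opening: 0.0155
grip_force: 15.0
clock: 22.28
eef_pos: [0.5936, 0.1683, 0.1261]
orientation: [[-0.049, 0.999, -0.0], [0.999, 0.049, 0.002], [0.002, -0.0, -1.0]]
force: [-0.2, 3.8, -3.8]
opening: 0.0161
grip_force: 15.0
(0.75, 0.75, 0.739)
```

Working: the lug rose about 2.5 mm with only the block's weight on the wrist, and the heater is back to within about 3 mm.

```bash
python3 -m pendant '[[0,0.036,0.002,0,8],[0,-0.026,0.004,0,8],[0,0.04,0.006,0,8],[0,-0.024,0.008,0,8],[0,0.042,0.010,0,8],[0,-0.022,0.012,0,8],[0,0.044,0.014,0,8],[0,-0.02,0.016,0,8],[0,0.044,0.016,0,8],[0,-0.02,0.016,0,8],[0,0.012,0.016,0,8],[0,0.012,0.016,0,8]]'
python3 - <<'E'
from track import *
im=read_camera('side');cv2.imwrite('pics/side_r4.png',im[:,:,::-1]);print(match('pics/side_r4.png'))
cv2.imwrite('pics/c4.png',np.vstack([cv2.resize(cv2.imread(f'pics/side_r{i}.png')[140:260,165:295],(390,360),interpolation=cv2.INTER_CUBIC)[:300] for i in (0,4)]))
E
```

```text
clock: 23.82
eef_pos: [0.5943, 0.1686, 0.1305]
orientation: [[-0.048, 0.999, 0.0], [0.999, 0.048, -0.002], [-0.002, 0.0, -1.0]]
force: [0.1, -2.9, -3.1]
opening: 0.0158
grip_force: 15.0
(1.75, 1.0, 0.728)
```

View pics/c4.png

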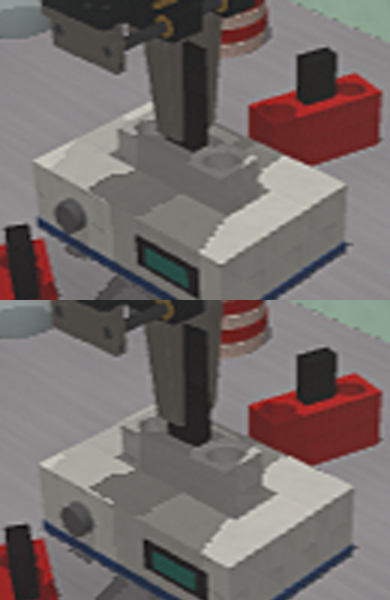

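The picture shows the block risen by several mm with the heater flat, though it's about 5 mm toward −y. I continue rocking, with the centre of the swing biased to +y.

```bash
python3 -m pendant '[[0,0.05,0.002,0,8],[0,-0.01,0.004,0,8],[0,0.06,0.006,0,8],[0,0,0.008,0,8],[0,0.064,0.010,0,8],[0,0.002,0.012,0,8],[0,0.066,0.014,0,8],[0,0.004,0.016,0,8],[0,0.066,0.018,0,8],[0,0.004,0.018,0,8],[0,0.03,0.018,0,8],[0,0.03,0.018,0,8]]'
python3 - <<'E'
from track import *
im=read_camera('side');cv2.imwrite('pics/side_r5.png',im[:,:,::-1]);print(match('pics/side_r5.png'))
E
```

```text
clock: 25.38
eef_pos: [0.5942, 0.1764, 0.1349]
orientation: [[-0.048, 0.999, 0.0], [0.999, 0.048, -0.001], [-0.001, 0.0, -1.0]]
force: [-0.3, -2.3, -3.1]
opening: 0.016
grip_force: 15.0
(-0.5, -0.5, 0.752)
```

```bash
python3 -m pendant '[[0,0.03,0.002,0,8],[0,-0.04,0.004,0,8],[0,0.024,0.006,0,8],[0,-0.04,0.008,0,8],[0,0.024,0.010,0,8],[0,-0.04,0.012,0,8],[0,0.024,0.014,0,8],[0,-0.04,0.016,0,8],[0,0.024,0.018,0,8],[0,-0.04,0.02,0,8],[0,-0.01,0.022,0,8],[0,-0.01,0.022,0,8]]'
python3 - <<'E'
from track import *
im=read_camera('side');cv2.imwrite('pics/side_r6.png',im[:,:,::-1]);print(match('pics/side_r6.png'))
E
```

```text
clock: 26.92
eef_pos: [0.5942, 0.1739, 0.1404]
orientation: [[-0.048, 0.999, -0.0], [0.999, 0.048, -0.001], [-0.001, -0.0, -1.0]]
force: [-0.1, -2.4, -3.1]
opening: 0.0157
grip_force: 15.0
(0.0, 0.0, 0.756)
```

The heater is back at its original place (0,0 px shift) and the block has risen about 17 mm. Now I ease it up with a small rock.

```bash
python3 -m pendant '[[0,-0.02,0.002,0,8],[0,0.01,0.004,0,8],[0,-0.02,0.008,0,8],[0,0.01,0.012,0,8],[0,-0.015,0.014,0,8],[0,-0.01,0.016,0,8],[0,-0.01,0.016,0,8]]'
python3 - <<'E'
from track import *
im=read_camera('side');cv2.imwrite('pics/side_r7.png',im[:,:,::-1]);print(match('pics/side_r7.png'),get_obs()['ft_torque'])
im=read_camera('scene');cv2.imwrite('pics/scene_r7.png',im[:,:,::-1])
E
```

```text
clock: 27.85
eef_pos: [0.5947, 0.1737, 0.1467]
orientation: [[-0.05, 0.999, 0.002], [0.999, 0.05, 0.002], [0.002, 0.003, -1.0]]
force: [-3.0, 0.9, 9.2]
opening: 0.0159
grip_force: 15.1
(0.0, 0.0, 0.763) [0.24746404 0.99451744 0.02721739]
```

```bash
python3 -m pendant '[[0,0,0,0,8],[0,0,0,0,8]]'
python3 - <<'E'
from track import *
a=read_camera('side');b=read_camera('scene');cv2.imwrite('pics/side_r8.png',a[:,:,::-1]);print(match('pics/side_r8.png'),get_obs()['ft_torque'])
cv2.imwrite('pics/c5.png',np.hstack([cv2.resize(a[140:260,165:295],(390,360),interpolation=cv2.INTER_CUBIC),cv2.resize(b[155:275,225:355],(390,360),interpolation=cv2.INTER_CUBIC)])[:,:,::-1])
E
```

```text
clock: 28.2
eef_pos: [0.5947, 0.1737, 0.1467]
orientation: [[-0.049, 0.999, 0.002], [0.999, 0.049, 0.002], [0.002, 0.003, -1.0]]
force: [-2.5, -0.3, 10.0]
opening: 0.0155
grip_force: 15.1
(0.0, 0.0, 0.763) [0.30149634 1.04924594 0.07448537]
```

View pics/c5.png

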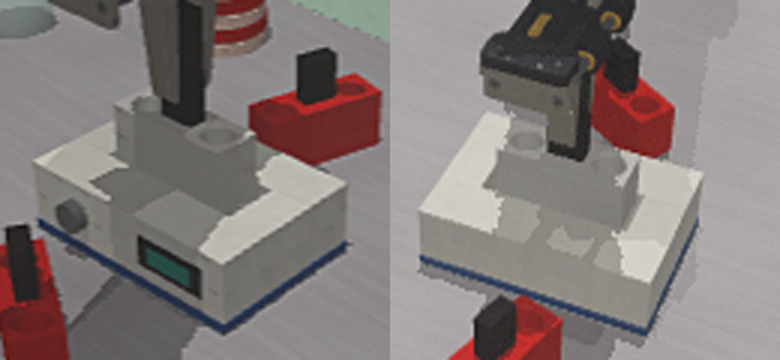

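The wrist is now pushed up with 10 N while the heater stays put, so the block has come off the pads and its bottom edge rests on something near the rim. I lift it away.

```bash
python3 -m pendant '[[0,0,0.01,0,8],[0,0,0.02,0,8],[0,0,0.03,0,8],[0,0,0.035,0,8],[0,0,0.035,0,8],[0,0,0.035,0,8]]'
python3 - <<'E'
from track import *
a=read_camera('side');b=read_camera('scene');cv2.imwrite('pics/side_r9.png',a[:,:,::-1]);print(match('pics/side_r9.png'),get_obs()['ft_torque'])
cv2.imwrite('pics/scene_r9.png',b[:,:,::-1])
E
```

```text
clock: 29.05
eef_pos: [0.594, 0.1721, 0.1529]
orientation: [[-0.049, 0.999, -0.0], [0.999, 0.049, -0.0], [-0.0, -0.0, -1.0]]
force: [-0.6, 0.3, -2.0]
opening: 0.016
grip_force: 15.0
(0.0, 0.0, 0.763) [-0.00082474  0.0018467   0.00802884]
```

```bash
python3 -m pendant '[[0,0,0.01,0,8],[0,0,0.025,0,8],[0,0,0.04,0,8],[0,0,0.044,0,8],[0,0,0.044,0,8],[0,0,0.044,0,8]]'
cat > fit.py <<'E'
from track import *
from scipy.optimize import minimize
import itertools
p=get_obs()['eef_pos']
obs={}
for n in('scene','side'):
    im=read_camera(n); cv2.imwrite(f'pics/{n}_fit.png',im[:,:,::-1])
    c=cut_out(n,'block'); P=cam(n); q=P@np.r_[p[0],p[1],.1,1]; q=q[:2]/q[2]
    c=[d for d in c if np.hypot(*(np.array(d['pixel'])-q))<25]
    print(n,'exp',np.round(q),[(round(d['score'],2),np.round(d['pixel']).tolist(),int(d['region'].sum())) for d in c])
    g=cv2.cvtColor(im,cv2.COLOR_RGB2HSV); dark=g[:,:,2]<75
    if c: obs[n]=(P,c[0]['region'],dark)
yaw=np.radians(2.8);c,s=np.cos(yaw),np.sin(yaw);Rz=np.array([[c,-s,0],[s,c,0],[0,0,1]])
box=np.array(list(itertools.product((-.019,.019),(-.052,.052),(0,.05))))
def sil(v,P):
    x,y,z,a,b=v;a,b=np.radians([a,b])
    Rx=cv2.Rodrigues(np.array([a,0,0.]))[0];Ry=cv2.Rodrigues(np.array([0,b,0.]))[0]
    X=(Rz@Ry@Rx@(box-[0,0,.08]).T).T+[x,y,z]   # z: height of grip point
    h=np.c_[X,np.ones(8)]@P.T; u=(h[:,:2]/h[:,2:])
    hull=cv2.convexHull((u*16*4).astype(np.float32)).astype(np.int32)
    m=np.zeros((384*4,512*4),np.uint8);cv2.fillPoly(m,[hull],255,shift=4)
    return cv2.resize(m,(512,384),interpolation=cv2.INTER_AREA)/255.
def cost(v):
    e=0
    for P,r,d in obs.values():
        m=sil(v,P);w=~d; e+=(np.abs(m-r)*w).sum()
    return e+((v[3])/20)**2+((v[4])/5)**2
if __name__=='__main__':
    x0=np.array([p[0],p[1],p[2]-.008,0,0])
    best=min((minimize(cost,x0+[0,0,dz,a,0],method='Nelder-Mead',options=dict(initial_simplex=x0+[0,0,dz,a,0]+np.vstack([np.zeros(5),np.diag([.004,.004,.004,4,3])]),maxfev=250)) for a in(-6,0,6) for dz in(0,)),key=lambda r:r.fun)
    print(np.round(best.x,4),best.fun,'bottom z',best.x[2]-.08,'tcp',p)
    for a in(-8,-4,-2,0,2,4,8): v=best.x.copy();v[3]=a;print(a,round(cost(v),1),end='; ')
    print(match('pics/side_fit.png'))
E
python3 fit.py
```

```text
clock: 29.9
eef_pos: [0.5939, 0.1722, 0.164]
orientation: [[-0.049, 0.999, -0.0], [0.999, 0.049, -0.0], [-0.0, -0.0, -1.0]]
force: [0.6, -0.4, -3.6]
opening: 0.0162
grip_force: 15.0
scene exp [284. 207.] [(0.96, [284.0, 205.0], 1212), (0.74, [300.0, 190.0], 618)]
side exp [225. 180.] []
[ 0.5976  0.1731  0.1545 -0.3462  2.5258] 96.56528016572217 bottom z 0.07446591139623814 tcp [0.59389629 0.17219374 0.16395805]
-8 262.4; -4 146.3; -2 118.8; 0 108.5; 2 137.3; 4 187.4; 8 299.1; (0.0, 0.0, 0.765)
```

```bash
sed -i "s/<25/<45/" fit.py; python3 fit.py; python3 - <<'E'
from h import *
print([(round(d['score'],2),np.round(d['pixel']).tolist()) for d in tip_of('side','block')],[(round(d['score'],2),np.round(d['pixel']).tolist()) for d in tip_of('scene','block')])
for n,z in(('side',.0745),('scene',.0745)):
    q=cam(n)@np.r_[.594,.172,z,1];print(n,q[:2]/q[2])
# edge directions on block in side view (top/bottom long edges) vs level prediction
for n in('side','scene'):
    g=cv2.cvtColor(cv2.imread(f'pics/{n}_fit.png'),cv2.COLOR_BGR2GRAY);P=cam(n);f=lambda a:(P@np.r_[a,1])[:2]/(P@np.r_[a,1])[2]
    a=f([.594-.019,.172+.052,.1]);b=f([.594-.019,.172-.052,.1]);print(n,'level long edge',np.round(np.degrees(np.arctan2(*(b-a)[::-1])),1))
    L=cv2.createLineSegmentDetector().detect(g)[0][:,0]
    cx=(a+b)/2
    for l in L:
        m=(l[:2]+l[2:])/2;d=l[2:]-l[:2]
        if np.hypot(*(m-cx))<40 and np.hypot(*d)>14: print(np.round(l),round(float(np.degrees(np.arctan2(d[1],d[0])))%180,1))
E
```

```text
scene exp [284. 207.] [(0.91, [303.0, 188.0], 690), (0.79, [285.0, 202.0], 1299)]
side exp [225. 180.] [(0.98, [229.0, 180.0], 1445)]
[ 0.5594  0.1005  0.1998 -2.4477 38.2544] 1275.3470286240306 bottom z 0.11976329091820988 tcp [0.59394615 0.17219751 0.16397401]
-8 1391.8; -4 1294.8; -2 1281.0; 0 1295.3; 2 1349.1; 4 1396.3; 8 1500.5; (0.0, 0.0, 0.765)
[(0.79, [270.0, 189.0]), (0.68, [226.0, 191.0]), (0.57, [174.0, 256.0])] [(0.87, [262.0, 286.0]), (0.66, [167.0, 173.0]), (0.64, [283.0, 215.0]), (0.57, [298.0, 198.0])]
side [225.37043058 190.61490192]
scene [283.15082478 215.0352286 ]
side level long edge 28.7
[234. 154. 232. 172.] 95.1
[254. 204. 237. 214.] 150.0
[246. 174. 262. 170.] 165.1
[211. 218. 230. 229.] 29.0
[217. 171. 210. 132.] 78.7
[220. 217. 237. 227.] 29.6
[176. 194. 199. 206.] 28.2
[204. 188. 202. 169.] 85.4
[201. 180. 177. 192.] 153.9
[224. 166. 224. 134.] 89.2
[239. 211. 223. 202.] 27.8
scene level long edge -161.8
[309. 200. 293. 196.] 14.8
[328. 212. 308. 206.] 15.3
[319. 190. 318. 206.] 96.2
[308. 181. 319. 190.] 40.6
[276. 185. 256. 180.] 15.3
[282. 177. 256. 170.] 15.4
[286. 196. 288. 173.] 94.5
```

```bash
sed -i "s/    print(n,'exp'/    c.sort(key=lambda d:np.hypot(*(np.array(d['pixel'])-q)))\n    print(n,'exp'/" fit.py; python3 fit.py
```

```text
scene exp [284. 207.] [(0.75, [286.0, 205.0], 1341), (0.59, [300.0, 189.0], 707)]
side exp [225. 180.] [(0.77, [230.0, 182.0], 1457)]
[ 0.5968  0.1715  0.1514 -0.4127  2.3145] 238.00293644952194 bottom z 0.07142376675006197 tcp [0.59399041 0.17223896 0.16406801]
-8 482.4; -4 296.4; -2 256.6; 0 254.1; 2 304.5; 4 393.3; 8 621.8; (0.0, 0.0, 0.765)
```

Both views agree: the block is level to about 1°, its underside is 11–15 mm above the rim, and the heater is at its original place.

```bash
python3 -c "
from bench import *
o=get_obs();print(o['joint_vel'],o['force'],o['grip_force'],o['clock']);print(sign_off())"
```

```text
[-0.07066634 -0.00817132  0.04751838 -0.16750548 -0.01797431 -0.01088001
  0.06512376] [-0.75281184 -0.25899274 -2.74123045] 14.965013265609741 30.6
the job is handed in; nothing more can be done
None
```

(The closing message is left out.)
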